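# Unclip the filter cover of a dust box

### The arm

A 6-joint arm with a two-finger parallel gripper is mounted at the origin on the work surface. World frame = base frame: x ahead of the robot, y to its left, z up, the work surface at z = 0. Lengths are in m, angles in rad, forces in N, time in s.
With the tool pointing down it reaches from about 0.325 to 0.925 m from the base axis. Payload 3.1 kg.
Tool frame: the origin (TCP) lies on the centre line of the jaws, within the pads' length; the fingertips stand 22 mm ahead of it and the grasp point (between the pads) lies 3 mm ahead of it; z points along the fingers, y is the direction in which the jaws open and shut (so a half turn about z gives the same grasp; the last joint's range is limited). The gripper opens to 85 mm and grips with 20 to 120 N. Pads are 22 mm wide; open, the fingers measure 114 mm over their backs; the gripper's body (76 mm by 85 mm) begins 54 mm behind the grasp point. The pads swing forward as they close: fully open they stand 13 mm farther back than shut.
Start: joints at [-1.4, 0.217, 1.613, -0, 1.311, -0.112], TCP at [0.174, -0.6, 0.253] pointing down, gripper open.
Joint ranges: [-2.75, 2.75], [-0.78, 2.1], [0.31, 2.55], [-1.13, 4.27], [0.13, 2.63], [-2.58, 2.58]. Speed limits (rad/s): [2.79, 2.79, 3.14, 3.14, 3.14, 3.14].

### API

Orientations are given as a unit quaternion [w, x, y, z].
In Python, from rig import env gives the robot as it stands.
- The arm moves only by the tool drive_tool, never from a script. Its argument "motion" is a list of rows, each an object with "offset": the shift along the tool's x, y, z in mm, a list of three; "rotation": the turn, a rotation vector about the tool's x, y, z in rad, a list of three; "claw": the finger opening in mm, from 0 to 85.4. In form: [{"offset": [dx, dy, dz], "rotation": [rx, ry, rz], "claw": claw}, ...]. A call has 1 to 10 rows; each row is the pose to reach, as a shift and turn from the pose commanded when the call began, along the tool's axes at that moment; what a row does not reach only later rows make up. A row lasts 1/10 s, in which the tool goes at most 50 mm and 8.59 degrees, less where a joint would pass 70% of its speed; a pose out of reach is approached as far as the arm can. A call with a gripper value outside its range is refused whole. The fingers move at their own pace and stop on an object; "newtons" is the grip in N (left out, the last holds). Time passes only in rows, so rows that repeat a pose let the fingers close. It gives the time, the measured TCP pose, the force and the opening at its end, in the units of the state.
- env.get_state(): the state, without advancing time (a new reading comes with each control period).
- env.camera(name): name is "scene" or "top" or "wrist"; returns the picture (480x640x3 uint8, blue, green, red); there is no depth.
- env.camera_info(name): a dict with "fx", "fy", "cx", "cy" (pixels), "R" (3x3) and "t" (3): a world point X has camera coordinates R X + t. Camera axes: x right, y down, z forward; pixel columns grow to the right and rows downward; lengths in m; the calibration is good to about 2 mm. A picture is of the moment at which its call begins: read the wrist's pose just before it. camera_info takes no time and is no camera call; for the wrist camera it gives the pose at the moment of the call.
- env.job_done(): hands the job in, once; it reports no verdict.
The state is a dict: "time": time; "joint_pos": joint angles; "qd": joint speeds; "effort": joint torques, N m; "position": TCP position; "orientation": TCP orientation; "ft_force": force on the tool from outside, world axes, zero at the start; "wrist_torque": the same for the moment, N m; "finger_gap": finger opening in m.
Only numpy, scipy, OpenCV 4.12 (cv2) and the standard library are available. Lean on these libraries where they do the work, as an engineer would, in place of code of your own. Each camera call takes 0.05 s, during which the arm holds its last target.

### The job

Open the bench dust box: press the snap tab at its end inward, gently, until the cover springs up, then take the cover by its rib, draw its tongue out from under the lip without wrenching it and lift it off. Lay the cover flat, rib up, on the middle of the plywood board and let go; leave everything else on the bench where it is.

Things in the scene. Friction and masses are not known exactly. Their poses are not given: they have to be found in the camera images.
- box: Grey dust (filter) box fixed to the bench, 130 (own x) by 176 (own y) mm, walls 60 mm high; origin at bench height, own z up. Own y runs from the snap-tab end (wall at y = -85 mm) to the lip end (y = +91 mm). A round hose stub (48 mm dia, axis 30 mm high, at y = +20 mm) stands 35 mm out of its +x side.
- lip (a point): Middle of the front lower edge of the box's lip, 60 mm above the bench, 77 mm from the box origin along own +y. The lip (5 mm thick, top 65 mm high, over the whole width) overhangs the cover's tongue by 5 mm, with 2 mm of play above the tongue.
- press_point (a point): Nominal middle of the front face of the tab's press pad, 40 mm above the bench, 107 mm from the box origin along own -y (22 mm proud of the end wall). It is fixed to the box, it does not move with the tab. The real pad face sits up to 8 mm nearer to or farther from the box along own y, differently each time; this is not measured: find it by feel.
- tab (a joint): Snap tab's black press pad on a stem, upright, 34 mm wide (box's own x), 22 mm high (29 to 51 mm above the bench), in the middle of the box's -y end. Pushed level toward the box (own +y) it slides in: reads travel in m, 0 out, 0.007 at its hard stop. It gives from about 4 N, needs up to 12 N for full travel and breaks over 22 N (a stiff push on the stop). Let go, it springs out.
- latch (a joint): The tab's black T-shaped hook, moving with the pad (same reading): cross bar 36 mm wide, 60.5 to 65.5 mm high, lying 5 mm over the cover's edge, in a T-slot of the cover at the tab end. From about 0.0045 to 0.0055 m of travel it clears the edge and the cover springs up past it.
- cover: Grey cover plate, 108 (own x) by 154 (own y) by 6 mm, about 0.15 kg; origin in the middle of its underside, axes as the box when fitted (then underside 54 mm high, top level with the walls, origin at y = -3 mm of the box). At its +y end a tongue 60 mm wide, 4 mm thick, 8 mm long, lies under the box's lip.
- rib (a point): Middle of the top of the cover's grip rib, 32 mm above the cover's origin: rib 14 mm wide (own x), 50 mm long (own y), 26 mm above the plate. Once released, a spring lifts the cover's -y end 16 mm (tilt about 0.1 rad, middle up 8 mm) and holds it; best drawn 8 mm or more toward own -y, above the hook, keeping that tilt, and only then lifted straight up.
- board: Plywood offcut lying fixed on the bench, 170 (own x) by 200 (own y) by 18 mm thick, to the robot's right of the box; origin in the middle of its underside.
- glue: Bystander: white glue bottle, 56 mm dia, 170 mm high; origin under its middle.
- mug: Bystander: white mug, 76 mm dia, 90 mm high; origin under its middle.
- driver: Bystander: screwdriver lying along own x; origin under its middle.
- tape: Bystander: roll of tape lying flat, 96 mm dia, 24 mm high; origin under its middle.
- wedge: Bystander: small wood block 30 by 90 by 20 mm; origin under its middle.
- measure: Bystander: tape measure, 65 by 30 by 60 mm; origin under its middle.
- square: Bystander: try square lying flat, stock 100 mm, blade 150 mm long; origin under its stock.
Things that resemble listed ones, but are neither listed nor needed, are in the scene too. What is meant by the cover is not blue, and is the smaller of those in its own colour.

How it is judged:
On the way, in this order (a step that is already met when the one before it is completed fails the run):
1. the robot's fingers press the snap tab inward (value of joint tab above 0.002 m and contact force between the fingers and tab above 1 N), for 0.01 s.
2. the cover has sprung up at the tab end (angle between cover's own z axis and vertical above 0.06 rad and horizontal distance between cover and box below 0.02 m), for 0.1 s.
3. the cover is lifted clear of the box (z of cover in the frame of box above 0.085 m), for 0.1 s.
At the end, for the whole second after the job is handed in: The cover lies flat on the board, rib up (tilt under 0.06 rad, underside 12 to 24 mm above the bench), its middle within 40 mm of the board's middle in plan (any yaw), released and at rest; the tab has sprung back (under 2 mm of travel) (horizontal distance between cover and board below 0.04 m and angle between cover's own z axis and vertical below 0.06 rad and height (world z) of cover between 0.012 and 0.024 m and linear speed of cover below 0.02 m/s and value of joint tab below 0.002 m); the robot touches nothing.
It fails at once if the snap tab is pushed harder than 22 N (contact force between any of the fingers, the arm and tab above 22 N).
It fails at once if the cover is forced against the hook (over 15 N) (contact force between cover and latch above 15 N).
It fails at once if the cover is wrenched against the box (over 25 N) (contact force between cover and box above 25 N).
It fails at once if the cover is dropped or thrown (faster than 0.8 m/s) (linear speed of cover above 0.8 m/s).
It fails at once if a bystander is moved by more than 40 mm (distance of any of glue, mug, driver, tape, wedge, measure, square from where it was at the start of the episode above 0.04 m).
It also fails if it takes over 61 s, if anything falls off the work surface, if the arm or the gripper's body presses on something with over 40 N, if the wrist force passes 120 N, or if a joint passes its speed limit or range.

## Working session

There is one attempt and no reset: what is moved stays moved. The work goes in short steps, Python scripts to look and compute and a tool call to move; the robot and the scene stay as the last step left them, time stands still between calls to the robot, and variables do not carry over. Pictures are saved under pics/ and viewed, and the job is handed in when it is done.

Besides the shell and the picture viewer there is one more tool, called after "Emit:" as name(argument=value, ...), one argument or row to a line, values as JSON. drive_tool: Moves the arm, as the interface text tells. Its arguments: {"type":"object","properties":{"motion":{"type":"array","items":{"type":"object","properties":{"offset":{"type":"array","items":{"type":"number"}},"rotation":{"type":"array","items":{"type":"number"}},"claw":{"type":"number"}}}},"newtons":{"type":"number"}},"required":["motion"]}

```bash
ls; mkdir -p pics; python3 - <<'E'
from rig import env
import cv2
s=env.get_state();print(s)
for n in("top","scene"):
    cv2.imwrite(f"pics/{n}0.png",env.camera(n)); i=env.camera_info(n);print(n,i)
E
```

```text
pics
{'time': 0.0, 'joint_pos': array([-1.40020942e+00,  2.17762950e-01,  1.61492246e+00, -2.38640437e-05,
        1.31128958e+00, -1.12176141e-01]), 'qd': array([-0.00066291, -0.00115701,  0.00062423, -0.00026418, -0.00019036,
        0.00034331]), 'effort': array([-2.21383794e-05, -3.96846771e+01, -3.03852081e+01, -3.75613217e-04,
        9.67735512e-03, -1.18045256e-05]), 'position': array([ 0.17428133, -0.59942123,  0.25196885]), 'orientation': array([-1.19032228e-03,  9.90021133e-01,  1.40913935e-01, -4.63074684e-05]), 'ft_force': array([ 0.082891  , -0.00591266,  0.25155383]), 'wrist_torque': array([-0.00401943, -0.02920076, -0.04480762]), 'finger_gap': 0.08527455508561307}
top {'fx': 490.40336876049753, 'fy': 490.40336876049753, 'cx': 324.16038003108395, 'cy': 245.80258829439555, 'R': array([[ 0.01618624, -0.99982003,  0.00989487],
       [-0.99806138, -0.01675098, -0.05994067],
       [ 0.06009563, -0.00890547, -0.9981529 ]]), 't': array([-0.06731225,  0.52946359,  1.18575961])}
scene {'fx': 479.71472864529574, 'fy': 479.71472864529574, 'cx': 315.38122330383106, 'cy': 230.98232221775737, 'R': array([[ 0.87167949,  0.48994623, -0.01129448],
       [ 0.31340175, -0.57500517, -0.75574361],
       [-0.37676811,  0.65522649, -0.65477022]]), 't': array([-0.42973478, -0.13242549,  1.38264516])}
```

View pics/top0.png

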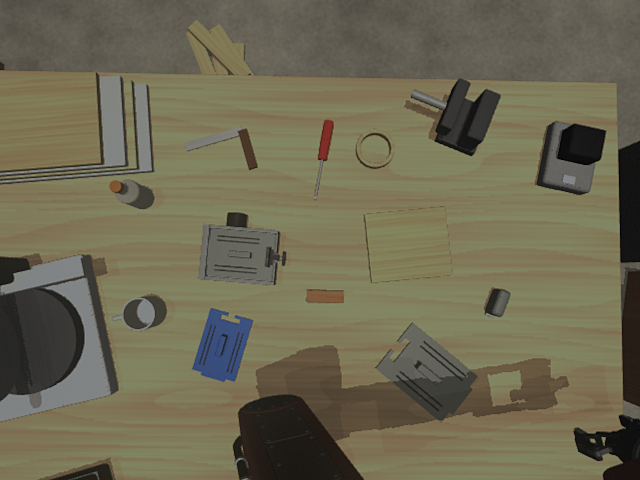

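View pics/scene0.png

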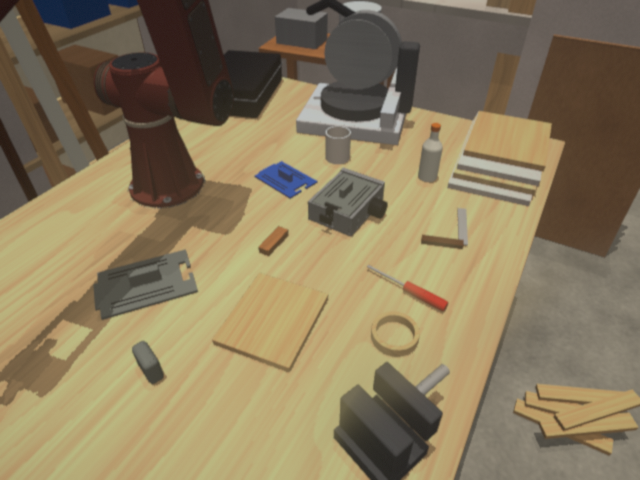

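Candidates for the cover: grey one in the box at top (240,254); blue one loose (222,345); larger grey one loose (426,370). By the description it is the smaller grey one, fitted in the box; the tab is at (281,258). A close crop to check it:

```bash
python3 - <<'E'
import cv2
a=cv2.imread("pics/top0.png")
cv2.imwrite("pics/crop_box.png",cv2.resize(a[200:300,185:305],None,fx=6,fy=6,interpolation=cv2.INTER_CUBIC)[:600])
cv2.imwrite("pics/crop_board.png",cv2.resize(a[195:295,350:470],None,fx=6,fy=6,interpolation=cv2.INTER_CUBIC)[:600])
E
```

```text
(no output)
```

View pics/crop_box.png

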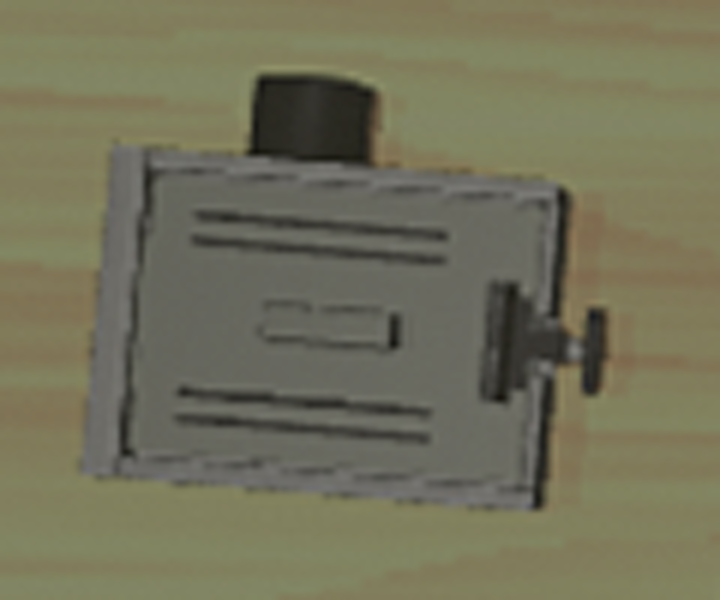

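View pics/crop_board.png

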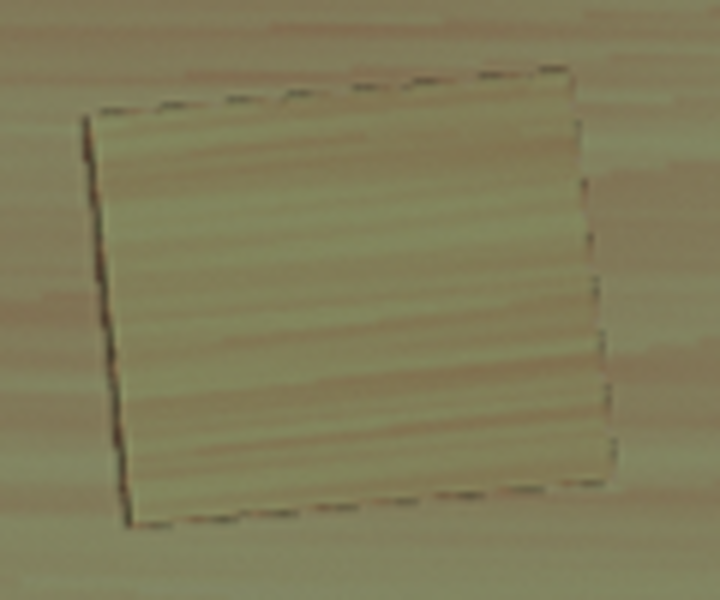

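```bash
cat > h.py <<'E'
import numpy as np, cv2
from scipy.optimize import least_squares
def proj(i,X):
    c=(i['R']@np.asarray(X,float).T).T+i['t']; return np.c_[i['fx']*c[:,0]/c[:,2]+i['cx'], i['fy']*c[:,1]/c[:,2]+i['cy']]
def back(i,uv,z):
    d=i['R'].T@np.array([(uv[0]-i['cx'])/i['fx'],(uv[1]-i['cy'])/i['fy'],1]); o=-i['R'].T@i['t']
    return o+d*(z-o[2])/d[2]
def W(p,L):
    c,s=np.cos(p[2]),np.sin(p[2]); L=np.asarray(L,float)
    return np.c_[p[0]+c*L[:,0]-s*L[:,1],p[1]+s*L[:,0]+c*L[:,1],L[:,2]]
def fit(i,uv,L,p0):
    r=least_squares(lambda p:(proj(i,W(p,L))-uv).ravel(),p0); return r.x,r.fun.reshape(-1,2)
E
python3 - <<'E'
from h import *
from rig import env
i=env.camera_info("top"); print("cam",-i['R'].T@i['t'])
cr=lambda a,x0,y0:(np.array(a,float)+.5)/6-.5+[x0,y0]
uv=cr([(113,147),(82,472),(556,187),(528,500)],185,200)
L=[(.065,.091,.065),(-.065,.091,.065),(.065,-.085,.06),(-.065,-.085,.06)]
p,r=fit(i,uv,L,[.6,.15,0]);print("box",p,r.round(1).tolist())
uv2=cr([(262,303),(388,317),(382,348),(258,335)],185,200)  # rib top
L2=[(.007,.022,.086),(.007,-.028,.086),(-.007,-.028,.086),(-.007,.022,.086)]
print("rib fit(box pose)",fit(i,uv2,L2,[.6,.15,0]))
print("rib c",back(i,uv2.mean(0),.086), "pred",W(p,[(0,-.003,.086)]))
pad=cr([(586,310),(604,310),(601,393),(583,392)],185,200)
print("padtop?",[back(i,u,.051).round(4) for u in pad],"press",W(p,[(0,-.107,.04)]))
ub=cr([(88,117),(570,68),(610,483),(130,525)],350,195)
Lb=[(.085,.1,.018),(.085,-.1,.018),(-.085,-.1,.018),(-.085,.1,.018)]
print("board",*fit(i,ub,Lb,[.6,-.2,0]))
print("others",{k:back(i,c,.02).round(3) for k,c in dict(wedge=(325,296),driver=(323,160),tape=(375,150),measure=(498,302),blue=(222,345),big=(426,370)).items()})
s=env.camera_info("scene"); im=cv2.imread("pics/scene0.png")
pp=np.r_[proj(s,W(p,L)),proj(s,W(p,L2)),proj(s,W(p,[(0,-.107,.04)]))]
im=cv2.resize(im[150:270,270:430],None,fx=5,fy=5,interpolation=cv2.INTER_CUBIC)
for a in pp: cv2.circle(im,tuple(int(v) for v in ((a-[270,150]+.5)*5)),3,(0,0,255),-1)
cv2.imwrite("pics/sc_chk.png",im)
E
```

```text
cam [ 0.45826772 -0.04787135  1.21597184]
box [ 0.50506036  0.14103696 -0.06110478] [[-0.5, -0.7], [-0.5, 0.4], [0.5, -1.3], [0.5, 1.5]]
rib fit(box pose) (array([ 0.50465466,  0.14229992, -0.09398955]), array([[-0.34497753, -0.42619906],
       [ 0.24507269, -0.36457544],
       [ 0.52005498,  0.50839883],
       [-0.41968145,  0.27916934]]))
rib c [0.5043688  0.13931541 0.086     ] pred [[0.50487716 0.13804256 0.086     ]]
padtop? [array([0.5138, 0.0411, 0.051 ]), array([0.5139, 0.034 , 0.051 ]), array([0.481 , 0.0345, 0.051 ]), array([0.4813, 0.0416, 0.051 ])] press [[0.49852622 0.03423666 0.04      ]]
board [ 0.53792101 -0.26373252  0.10865766] [[-0.301282   -0.57242311]
 [ 0.03905058  0.24676001]
 [ 0.79631542 -0.13677098]
 [-0.53228271  0.44889743]]
others {'wedge': array([ 0.408, -0.063,  0.02 ]), 'driver': array([ 0.742, -0.052,  0.02 ]), 'tape': array([ 0.77 , -0.181,  0.02 ]), 'measure': array([ 0.4  , -0.484,  0.02 ]), 'blue': array([0.287, 0.184, 0.02 ]), 'big': array([ 0.234, -0.309,  0.02 ])}
```

View pics/sc_chk.png

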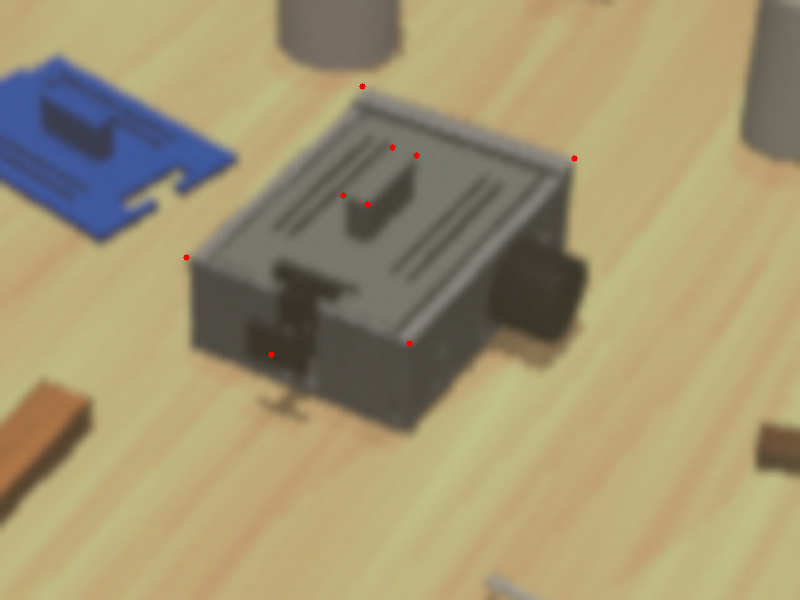

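The scene crop confirms it: grey cover fitted in the box (rib at crop (380,180), hook (310,280)), no other grey one nearby except the larger loose one. The projected dots agree to ~4 mm. I'll go over the tab and refine the pose with the wrist camera.

```bash
cat >> h.py <<'E'
from scipy.spatial.transform import Rotation as Ro
def Rq(q): return Ro.from_quat([q[1],q[2],q[3],q[0]])
def tgt(yaw): # tool x along box +y, tool y along box +x, z down
    c,s=np.cos(yaw),np.sin(yaw); return Ro.from_matrix(np.array([[-s,c,0],[c,s,0],[0,0,-1]]).T.T)
def rel(s,P,Rt):
    R=Rq(s['orientation']); return (R.inv().apply(np.array(P)-s['position'])*1000).round(1),(R.inv()*Rt).as_rotvec().round(4)
E
python3 - <<'E'
from h import *
from rig import env
s=env.get_state(); print(rel(s,[.495,.05,.29],tgt(-.08)))
E
```

```text
(array([ 489.2, -534.3,  -36.6]), array([-0.0018, -0.0016, -1.208 ]))
```

Emit:
drive_tool(
  motion=[
    {"offset": [49,-53,-15],"rotation": [0,0,-0.12],"claw": 85},
    {"offset": [98,-107,-30],"rotation": [0,0,-0.24],"claw": 85},
    {"offset": [147,-160,-37],"rotation": [0,0,-0.36],"claw": 85},
    {"offset": [196,-214,-37],"rotation": [0,0,-0.48],"claw": 60},
    {"offset": [245,-267,-37],"rotation": [0,0,-0.6],"claw": 40},
    {"offset": [293,-320,-37],"rotation": [0,0,-0.72],"claw": 20},
    {"offset": [342,-374,-37],"rotation": [0,0,-0.84],"claw": 0},
    {"offset": [391,-427,-37],"rotation": [0,0,-0.96],"claw": 0},
    {"offset": [440,-481,-37],"rotation": [0,0,-1.08],"claw": 0},
    {"offset": [489,-534,-37],"rotation": [0,0,-1.208],"claw": 0},
  ],
)

```text
time: 1.1
position: [0.3947, -0.1522, 0.2889]
orientation: [0.0, 0.733, 0.68, 0.0]
ft_force: [0.7, -1.0, -0.1]
finger_gap: 0.0002
```

```bash
python3 - <<'E'
from h import *
from rig import env
s=env.get_state(); print(rel(s,[.495,.05,.29],tgt(-.08)))
E
```

```text
(array([209.2,  84.8,  -1.1]), array([0.0004, 0.0001, 0.0047]))
```

Emit:
drive_tool(
  motion=[
    {"offset": [46,18,0],"rotation": [0,0,0],"claw": 0},
    {"offset": [92,36,0],"rotation": [0,0,0],"claw": 0},
    {"offset": [138,54,0],"rotation": [0,0,0],"claw": 0},
    {"offset": [184,72,0],"rotation": [0,0,0],"claw": 0},
    {"offset": [209,85,0],"rotation": [0,0,0],"claw": 0},
    {"offset": [209,85,0],"rotation": [0,0,0],"claw": 0},
    {"offset": [209,85,0],"rotation": [0,0,0],"claw": 0},
  ],
)

```text
time: 1.8
position: [0.4955, 0.0475, 0.2883]
orientation: [-0.0, 0.734, 0.679, -0.001]
ft_force: [0.2, 0.1, -1.1]
finger_gap: -0.0003
```

```bash
python3 - <<'E'
from h import *
from rig import env
import pickle
s=env.get_state();i=env.camera_info("wrist");im=env.camera("wrist")
cv2.imwrite("pics/w1.png",im);pickle.dump(i,open("w1.pkl","wb"))
print(s['position'],s['ft_force'],s['wrist_torque'], -i['R'].T@i['t'], i['R'][2])
E
```

```text
[0.49549006 0.04751027 0.28833281] [ 0.16679343  0.10833072 -1.10454686] [ 0.00674095  0.01004614 -0.02482461] [0.50218441 0.12004407 0.41001908] [-0.02369776 -0.28419975 -0.95847218]
```

View pics/w1.png

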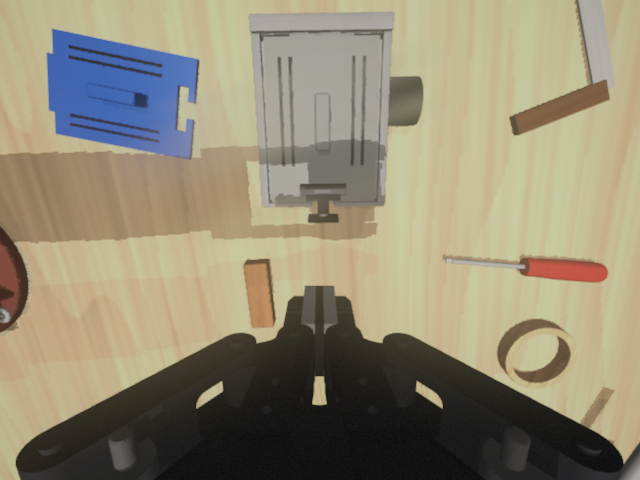

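The wrist view shows the box at about (320,110), hook (323,190), pad (323,217), rib (322,122). Enlarging it for corners.

```bash
python3 - <<'E'
import cv2
a=cv2.imread("pics/w1.png")[5:235,235:435]
cv2.imwrite("pics/w1a.png",cv2.resize(a[:120],None,fx=4,fy=4,interpolation=cv2.INTER_CUBIC))
cv2.imwrite("pics/w1b.png",cv2.resize(a[110:],None,fx=4,fy=4,interpolation=cv2.INTER_CUBIC))
E
```

```text
(no output)
```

View pics/w1a.png

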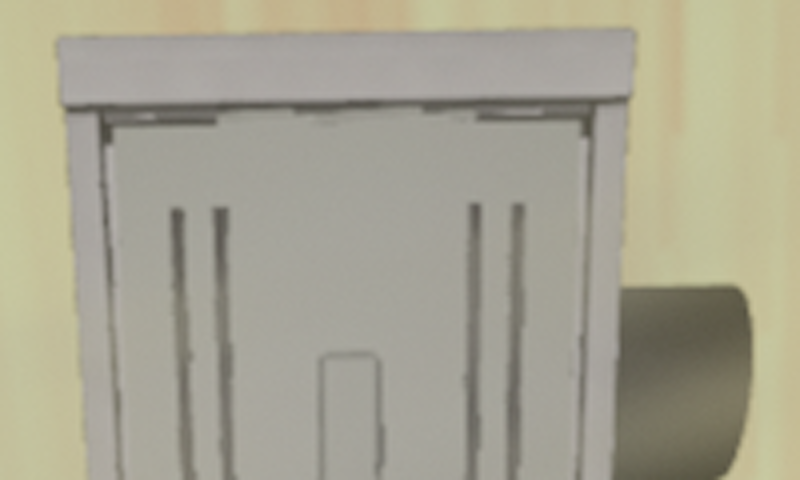

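View pics/w1b.png

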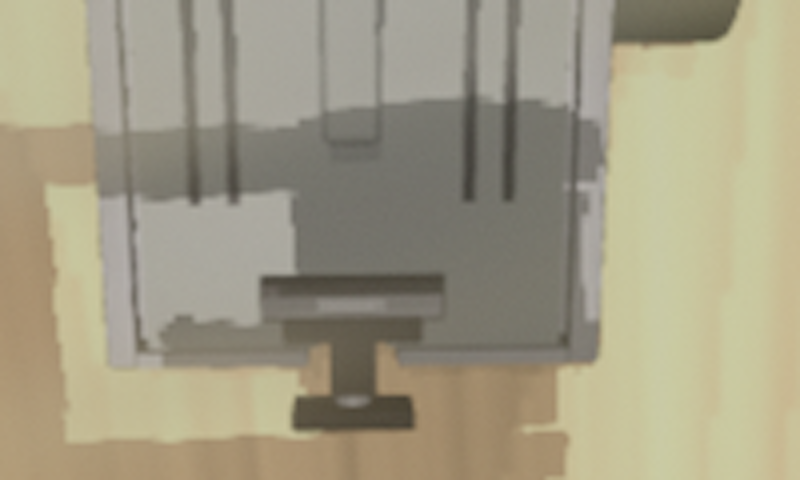

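```bash
python3 - <<'E'
from h import *
import pickle
i=pickle.load(open("w1.pkl","rb"))
A=lambda l:(np.array(l,float)+.5)/4-.5+[235,5]
B=lambda l:(np.array(l,float)+.5)/4-.5+[235,115]
uv=np.r_[A([(58,38),(635,30),(62,102),(630,96)]),B([(110,363),(598,360)]),A([(320,354),(380,353)]),B([(322,138),(380,138)])]
L=[(-.065,.091,.065),(.065,.091,.065),(-.065,.077,.065),(.065,.077,.065),(-.065,-.085,.06),(.065,-.085,.06),(-.007,.022,.086),(.007,.022,.086),(-.007,-.028,.086),(.007,-.028,.086)]
p,r=fit(i,uv,L,[.5,.14,-.06]);print(p,r.round(1).tolist())
pad=B([(294,399),(412,399),(294,430),(412,430)])
c,s=np.cos(p[2]),np.sin(p[2])
for u,z in zip(pad,(.051,.051,.051,.051)):
    X=back(i,u,z);d=X[:2]-p[:2];print("pad top edge in box",(c*d[0]+s*d[1]).round(4),(-s*d[0]+c*d[1]).round(4))
print("press",W(p,[(0,-.107,.04)]),"rib",W(p,[(0,-.003,.086)]))
E
```

```text
[ 0.50648068  0.14120486 -0.06764829] [[-0.4, -1.0], [0.4, -1.1], [-0.3, 0.7], [0.8, 0.3], [-0.6, 0.7], [-0.1, 0.1], [-0.4, -0.7], [0.2, -0.7], [-0.1, 1.2], [0.4, 1.0]]
pad top edge in box -0.0161 -0.0964
pad top edge in box 0.0163 -0.0967
pad top edge in box -0.0163 -0.1051
pad top edge in box 0.0163 -0.1055
press [[0.49924783 0.0344496  0.04      ]] rib [[0.50627789 0.13821172 0.086     ]]
```

```bash
cat >> h.py <<'E'
BOX=np.array([.5062,.1412,-.067])
def go(L,yaw=BOX[2]):
    from rig import env
    s=env.get_state(); P=W(BOX,[L])[0]; print(s['time'].__round__(2),"pos",s['position'].round(4),"box",inbox(s['position']).round(4),"F",s['ft_force'].round(2),"->",P.round(4),*rel(s,P,tgt(yaw)))
def inbox(X):
    c,s=np.cos(BOX[2]),np.sin(BOX[2]);d=np.array(X[:2])-BOX[:2];return np.array([c*d[0]+s*d[1],-s*d[0]+c*d[1],X[2]])
E
python3 -c "
from h import *
go((0,-.145,.054))"
```

```text
1.85 pos [0.4953 0.0468 0.2884] box [-0.0045 -0.0949  0.2884] F [ 0.28 -0.05 -0.3 ] -> [ 0.4965 -0.0035  0.054 ] [-49.9   5.5 234.4] [-0.0016  0.0007 -0.0128]
```

Emit:
drive_tool(
  motion=[
    {"offset": [-40,4,20],"rotation": [0,0,0],"claw": 0},
    {"offset": [-50,5.5,65],"rotation": [0,0,-0.013],"claw": 0},
    {"offset": [-50,5.5,110],"rotation": [0,0,-0.013],"claw": 0},
    {"offset": [-50,5.5,155],"rotation": [0,0,-0.013],"claw": 0},
    {"offset": [-50,5.5,195],"rotation": [0,0,-0.013],"claw": 0},
    {"offset": [-50,5.5,225],"rotation": [0,0,-0.013],"claw": 0},
    {"offset": [-50,5.5,234],"rotation": [0,0,-0.013],"claw": 0},
    {"offset": [-50,5.5,234],"rotation": [0,0,-0.013],"claw": 0},
    {"offset": [-50,5.5,234],"rotation": [0,0,-0.013],"claw": 0},
    {"offset": [-50,5.5,234],"rotation": [0,0,-0.013],"claw": 0},
  ],
)

```text
time: 2.85
position: [0.4995, -0.0036, 0.0573]
orientation: [0.002, 0.731, 0.683, 0.001]
ft_force: [0.0, 0.9, -0.1]
finger_gap: -0.0001
```

```bash
python3 -c "
from h import *
go((0,-.125,.054))
from rig import env
cv2.imwrite('pics/w2.png',env.camera('wrist'))"
```

```text
2.85 pos [ 0.4995 -0.0036  0.0573] box [ 0.003  -0.1449  0.0573] F [ 0.02  0.94 -0.09] -> [0.4978 0.0165 0.054 ] [19.9 -3.   3.3] [ 0.0045  0.0004 -0.0004]
```

View pics/w2.png

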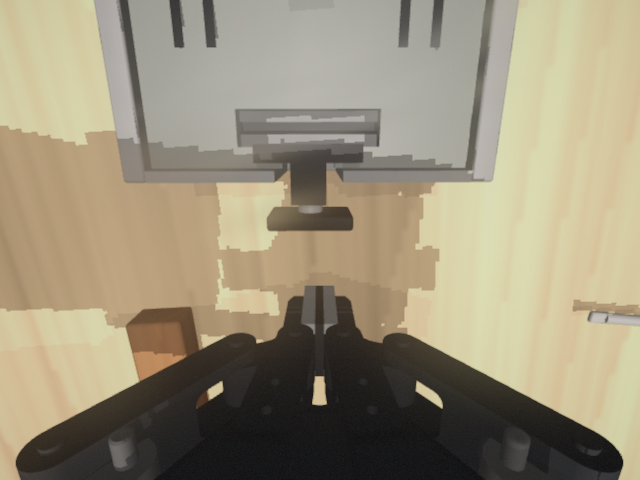

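Aligned: the pad at (310,218) sits ahead of the fingertips at (319,290), about 3 mm left of them. Approaching, then feeling.

Emit:
drive_tool(
  motion=[
    {"offset": [5,-3,3],"rotation": [0,0,0],"claw": 0},
    {"offset": [10,-3,3],"rotation": [0,0,0],"claw": 0},
    {"offset": [14,-3,3],"rotation": [0,0,0],"claw": 0},
    {"offset": [16,-3,3],"rotation": [0,0,0],"claw": 0},
    {"offset": [17,-3,3],"rotation": [0,0,0],"claw": 0},
    {"offset": [18,-3,3],"rotation": [0,0,0],"claw": 0},
    {"offset": [18,-3,3],"rotation": [0,0,0],"claw": 0},
    {"offset": [18,-3,3],"rotation": [0,0,0],"claw": 0},
  ],
)

```text
time: 3.7
position: [0.4957, 0.0151, 0.052]
orientation: [-0.0, 0.73, 0.683, -0.0]
ft_force: [-0.0, 0.6, 0.4]
finger_gap: 0.0001
```

Emit:
drive_tool(
  motion=[
    {"offset": [1,0,0],"rotation": [0,0,0],"claw": 0},
    {"offset": [2,0,0],"rotation": [0,0,0],"claw": 0},
    {"offset": [3,0,0],"rotation": [0,0,0],"claw": 0},
    {"offset": [3,0,0],"rotation": [0,0,0],"claw": 0},
  ],
)

```text
time: 4.1
position: [0.4959, 0.0182, 0.052]
orientation: [-0.0, 0.73, 0.683, 0.0]
ft_force: [0.4, 0.8, 0.1]
finger_gap: 0.0002
```

Emit:
drive_tool(
  motion=[
    {"offset": [1,0,0],"rotation": [0,0,0],"claw": 0},
    {"offset": [2,0,0],"rotation": [0,0,0],"claw": 0},
    {"offset": [3,0,0],"rotation": [0,0,0],"claw": 0},
    {"offset": [3,0,0],"rotation": [0,0,0],"claw": 0},
  ],
)

```text
time: 4.5
position: [0.4961, 0.0213, 0.052]
orientation: [-0.0, 0.73, 0.683, 0.0]
ft_force: [-0.3, 0.5, 0.7]
finger_gap: 0.0001
```

Emit:
drive_tool(
  motion=[
    {"offset": [1,0,0],"rotation": [0,0,0],"claw": 0},
    {"offset": [2,0,0],"rotation": [0,0,0],"claw": 0},
    {"offset": [2,0,0],"rotation": [0,0,0],"claw": 0},
  ],
)

```text
time: 4.8
position: [0.4962, 0.0232, 0.052]
orientation: [-0.0, 0.73, 0.683, 0.0]
ft_force: [-0.0, -0.1, 0.3]
finger_gap: -0.0003
```

Emit:
drive_tool(
  motion=[
    {"offset": [1,0,0],"rotation": [0,0,0],"claw": 0},
    {"offset": [2,0,0],"rotation": [0,0,0],"claw": 0},
    {"offset": [2,0,0],"rotation": [0,0,0],"claw": 0},
  ],
)

```text
time: 5.1
position: [0.4963, 0.025, 0.052]
orientation: [0.0, 0.73, 0.683, -0.0]
ft_force: [0.8, -1.2, 0.2]
finger_gap: 0.0001
```

Emit:
drive_tool(
  motion=[
    {"offset": [1,0,0],"rotation": [0,0,0],"claw": 0},
    {"offset": [1,0,0],"rotation": [0,0,0],"claw": 0},
  ],
)

```text
time: 5.3
position: [0.4964, 0.0253, 0.052]
orientation: [0.001, 0.73, 0.683, -0.001]
ft_force: [-0.6, -4.8, -0.3]
finger_gap: 0.0001
```

Emit:
drive_tool(
  motion=[
    {"offset": [1,0,0],"rotation": [0,0,0],"claw": 0},
    {"offset": [1,0,0],"rotation": [0,0,0],"claw": 0},
  ],
)

```text
time: 5.5
position: [0.4964, 0.0261, 0.052]
orientation: [0.001, 0.73, 0.683, -0.001]
ft_force: [-0.1, -4.6, 0.8]
finger_gap: 0.0
```

Emit:
drive_tool(
  motion=[
    {"offset": [1,0,0],"rotation": [0,0,0],"claw": 0},
    {"offset": [1,0,0],"rotation": [0,0,0],"claw": 0},
  ],
)

```text
time: 5.7
position: [0.4965, 0.027, 0.052]
orientation: [0.001, 0.73, 0.683, -0.001]
ft_force: [-1.0, -6.0, 1.1]
finger_gap: 0.0
```

Contact at y≈0.025; travel is now about 2 mm.

Emit:
drive_tool(
  motion=[
    {"offset": [1,0,0],"rotation": [0,0,0],"claw": 0},
    {"offset": [1,0,0],"rotation": [0,0,0],"claw": 0},
  ],
)

```text
time: 5.9
position: [0.4966, 0.0278, 0.0521]
orientation: [0.001, 0.73, 0.683, -0.001]
ft_force: [-0.9, -6.3, 0.5]
finger_gap: 0.0001
```

Emit:
drive_tool(
  motion=[
    {"offset": [1,0,0],"rotation": [0,0,0],"claw": 0},
    {"offset": [1,0,0],"rotation": [0,0,0],"claw": 0},
  ],
)

```text
time: 6.1
position: [0.4966, 0.0286, 0.0521]
orientation: [0.001, 0.73, 0.683, -0.001]
ft_force: [-0.5, -7.8, 0.6]
finger_gap: 0.0001
```

Emit:
drive_tool(
  motion=[
    {"offset": [0.7,0,0],"rotation": [0,0,0],"claw": 0},
    {"offset": [0.7,0,0],"rotation": [0,0,0],"claw": 0},
  ],
)

```text
time: 6.3
position: [0.4966, 0.0292, 0.0521]
orientation: [0.001, 0.73, 0.683, -0.001]
ft_force: [-0.9, -6.8, 0.4]
finger_gap: 0.0001
```

```bash
python3 -c "
from h import *
from rig import env
print(env.get_state()['ft_force'])
cv2.imwrite('pics/w3.png',env.camera('wrist'))"
```

```text
[-0.92750978 -6.81686122  0.4039968 ]
```

View pics/w3.png

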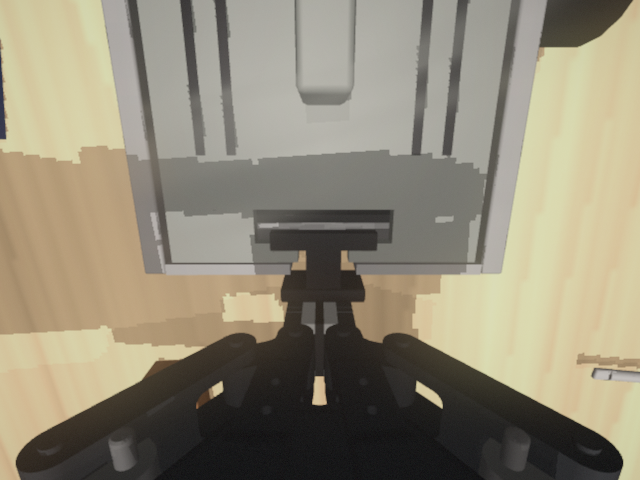

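Still latched: the cover edge at row 265 is flush, and the hook at (325,238) has moved. I'll keep pressing in small steps.

Emit:
drive_tool(
  motion=[
    {"offset": [0.7,0,0],"rotation": [0,0,0],"claw": 0},
    {"offset": [0.7,0,0],"rotation": [0,0,0],"claw": 0},
  ],
)

```text
time: 6.55
position: [0.4967, 0.0297, 0.0521]
orientation: [0.001, 0.73, 0.683, -0.001]
ft_force: [-0.6, -7.6, -0.3]
finger_gap: -0.0002
```

Emit:
drive_tool(
  motion=[
    {"offset": [0.7,0,0],"rotation": [0,0,0],"claw": 0},
    {"offset": [0.7,0,0],"rotation": [0,0,0],"claw": 0},
  ],
)

```text
time: 6.75
position: [0.4967, 0.0306, 0.0521]
orientation: [0.001, 0.73, 0.683, -0.001]
ft_force: [-0.9, -7.7, 0.4]
finger_gap: 0.0
```

```bash
python3 -c "
from h import *
from rig import env
print(env.get_state()['ft_force'])
cv2.imwrite('pics/w4.png',env.camera('wrist'))"
```

```text
[-0.88182068 -7.70816922  0.42372444]
```

View pics/w4.png

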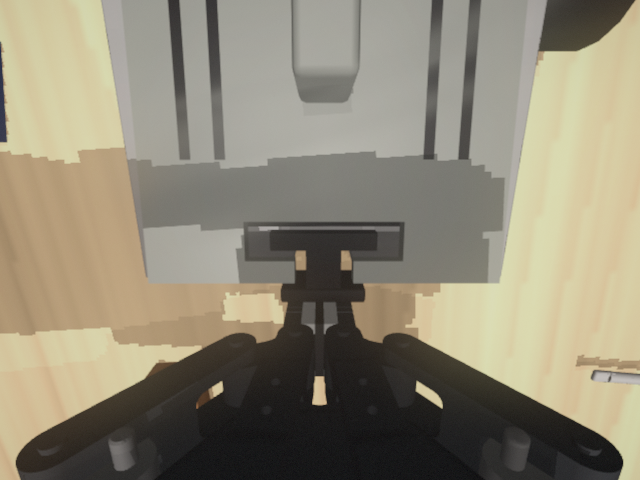

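The cover has sprung up: its end edge is raised to row 283 and the slot at (325,242) sits clear above the hook. Backing off, rising, and moving over the rib.

Emit:
drive_tool(
  motion=[
    {"offset": [0,0,0],"rotation": [0,0,0],"claw": 0},
    {"offset": [-4,0,0],"rotation": [0,0,0],"claw": 0},
    {"offset": [-12,0,0],"rotation": [0,0,0],"claw": 0},
    {"offset": [-24,0,0],"rotation": [0,0,0],"claw": 0},
    {"offset": [-30,0,-30],"rotation": [0,0,0],"claw": 10},
    {"offset": [-30,0,-70],"rotation": [0,0,0],"claw": 25},
    {"offset": [-30,0,-110],"rotation": [0,0,0],"claw": 40},
    {"offset": [-10,0,-130],"rotation": [0,0,0],"claw": 40},
    {"offset": [0,0,-130],"rotation": [0,0,0],"claw": 40},
    {"offset": [0,0,-130],"rotation": [0,0,0],"claw": 40},
  ],
)

```text
time: 7.8
position: [0.4967, 0.033, 0.1819]
orientation: [-0.0, 0.73, 0.684, 0.0]
ft_force: [-0.2, 0.3, -0.8]
finger_gap: 0.0401
```

```bash
python3 -c "
from h import *
from rig import env
import pickle
go((0,0,.15))
i=env.camera_info('wrist');im=env.camera('wrist')
cv2.imwrite('pics/w5.png',im);pickle.dump(i,open('w5.pkl','wb'))
cv2.imwrite('pics/s5.png',cv2.resize(env.camera('scene')[120:270,250:450],None,fx=4,fy=4,interpolation=cv2.INTER_CUBIC))"
```

```text
7.8 pos [0.4967 0.033  0.1819] box [-0.0022 -0.1086  0.1819] F [-0.18  0.25 -0.79] -> [0.5062 0.1412 0.15  ] [108.6   2.4  32. ] [ 0.0004 -0.0007  0.0014]
```

View pics/w5.png

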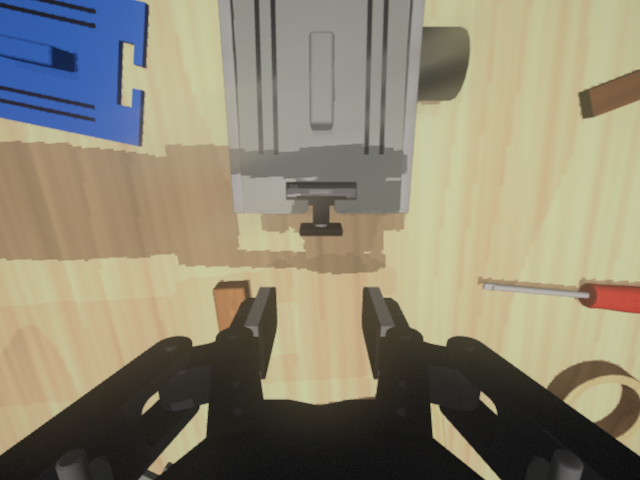

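View pics/s5.png

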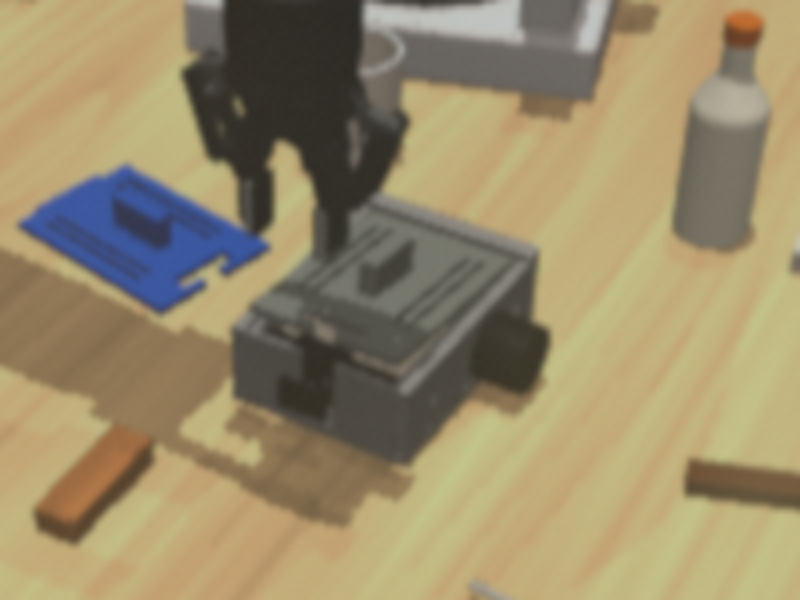

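Sprung up at the tab end in the scene view (gap under the cover edge near (330,345)). The rib top is at wrist (321,78). Now I compute its position.

```bash
python3 -c "
from h import *
import pickle
i=pickle.load(open('w5.pkl','rb'))
a=cv2.imread('pics/w5.png')[20:140,280:370]
cv2.imwrite('pics/w5c.png',cv2.resize(a,None,fx=5,fy=5,interpolation=cv2.INTER_CUBIC))
for u,z in(((321,33),.092),((321.5,123),.097),((321.5,78),.0945)):
  X=back(i,u,z);print(X.round(4),inbox(X).round(4))
"
```

```text
[0.5075 0.1644 0.092 ] [-0.0003  0.0233  0.092 ]
[0.5047 0.1168 0.097 ] [ 0.0001 -0.0245  0.097 ]
[0.5062 0.1411 0.0945] [ 0.     -0.0001  0.0945]
```

View pics/w5c.png

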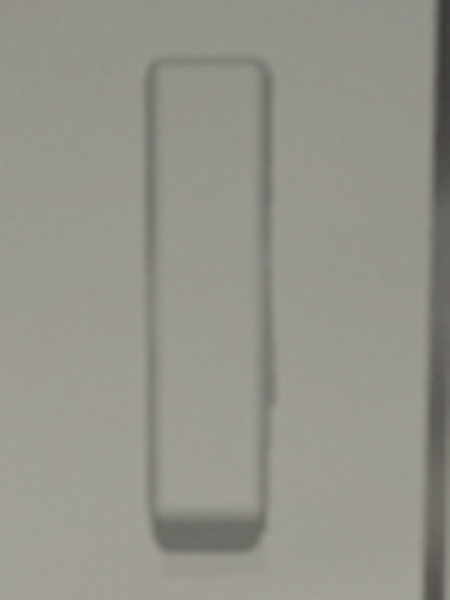

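Emit:
drive_tool(
  motion=[
    {"offset": [40,1,0],"rotation": [0,0,0],"claw": 40},
    {"offset": [80,2,0],"rotation": [0,0,0],"claw": 40},
    {"offset": [105,2.4,10],"rotation": [0,0,0],"claw": 40},
    {"offset": [108.5,2.4,25],"rotation": [0,0,0],"claw": 40},
    {"offset": [108.5,2.4,45],"rotation": [0,0,0],"claw": 40},
    {"offset": [108.5,2.4,60],"rotation": [0,0,0],"claw": 40},
    {"offset": [108.5,2.4,60],"rotation": [0,0,0],"claw": 40},
    {"offset": [108.5,2.4,60],"rotation": [0,0,0],"claw": 40},
  ],
)

```text
time: 8.7
position: [0.5057, 0.1394, 0.1209]
orientation: [-0.001, 0.731, 0.683, -0.001]
ft_force: [0.1, -1.0, 0.4]
finger_gap: 0.0399
```

```bash
python3 -c "
from h import *
go((0,0,.098))
from rig import env
cv2.imwrite('pics/w6.png',env.camera('wrist'))"
```

```text
8.7 pos [0.5057 0.1394 0.1209] box [-0.0003 -0.0018  0.1209] F [ 0.06 -1.03  0.44] -> [0.5062 0.1412 0.098 ] [ 1.8  0.4 22.9] [-0.0025  0.0007 -0.001 ]
```

View pics/w6.png

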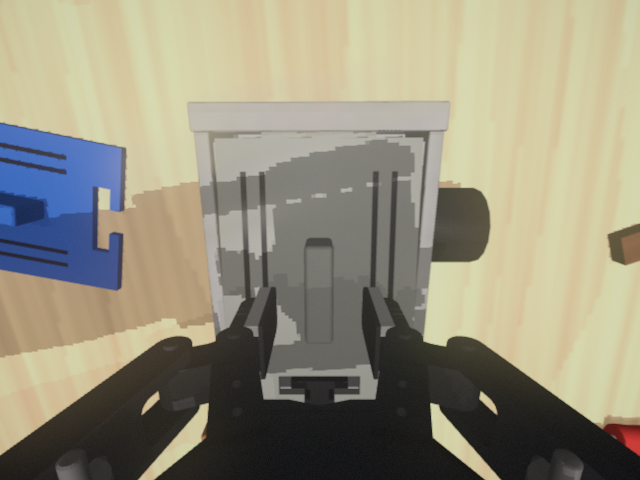

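The rib (column 319) is centred between the jaws (265/376). Descending and gripping softly.

Emit:
drive_tool(
  motion=[
    {"offset": [1.5,0,10],"rotation": [0,0,0],"claw": 40},
    {"offset": [1.5,0,18],"rotation": [0,0,0],"claw": 40},
    {"offset": [1.5,0,22],"rotation": [0,0,0],"claw": 40},
    {"offset": [1.5,0,22],"rotation": [0,0,0],"claw": 30},
    {"offset": [1.5,0,22],"rotation": [0,0,0],"claw": 22},
    {"offset": [1.5,0,22],"rotation": [0,0,0],"claw": 18},
  ],
  newtons=30,
)

```text
time: 9.35
position: [0.5068, 0.1419, 0.1003]
orientation: [0.0, 0.73, 0.683, 0.0]
ft_force: [0.4, -0.1, 0.3]
finger_gap: 0.0179
```

Emit:
drive_tool(
  motion=[
    {"offset": [0,0,0],"rotation": [0,0,0],"claw": 16},
    {"offset": [0,0,0],"rotation": [0,0,0],"claw": 14},
    {"offset": [0,0,0],"rotation": [0,0,0],"claw": 12},
    {"offset": [0,0,0],"rotation": [0,0,0],"claw": 10},
    {"offset": [0,0,0],"rotation": [0,0,0],"claw": 10},
  ],
  newtons=30,
)

```text
time: 9.85
position: [0.5064, 0.1418, 0.1001]
orientation: [-0.0, 0.73, 0.683, -0.0]
ft_force: [-2.6, -0.7, 2.3]
finger_gap: 0.0129
```

Emit:
drive_tool(
  motion=[
    {"offset": [-1,0,0],"rotation": [0,0,0],"claw": 8},
    {"offset": [-2,0,0],"rotation": [0,0,0],"claw": 8},
    {"offset": [-3,0,0],"rotation": [0,0,0],"claw": 8},
    {"offset": [-4,0,0],"rotation": [0,0,0],"claw": 8},
  ],
  newtons=45,
)

```text
time: 10.25
position: [0.507, 0.1379, 0.1003]
orientation: [0.0, 0.73, 0.683, 0.001]
ft_force: [0.6, 1.8, 1.4]
finger_gap: 0.0128
```

Emit:
drive_tool(
  motion=[
    {"offset": [-1,0,0],"rotation": [0,0,0],"claw": 8},
    {"offset": [-2,0,0],"rotation": [0,0,0],"claw": 8},
    {"offset": [-3,0,0],"rotation": [0,0,0],"claw": 8},
    {"offset": [-4,0,0],"rotation": [0,0,0],"claw": 8},
    {"offset": [-4,0,0],"rotation": [0,0,0],"claw": 8},
  ],
)

```text
time: 10.75
position: [0.506, 0.1335, 0.0999]
orientation: [0.0, 0.73, 0.683, -0.0]
ft_force: [-0.6, 0.5, 0.8]
finger_gap: 0.0126
```

Emit:
drive_tool(
  motion=[
    {"offset": [-1,0,0],"rotation": [0,0,0],"claw": 8},
    {"offset": [-2,0,0],"rotation": [0,0,0],"claw": 8},
    {"offset": [-3,0,0],"rotation": [0,0,0],"claw": 8},
    {"offset": [-3,0,0],"rotation": [0,0,0],"claw": 8},
  ],
)

```text
time: 11.15
position: [0.5057, 0.1306, 0.1]
orientation: [-0.0, 0.73, 0.683, -0.0]
ft_force: [0.0, 0.8, 0.2]
finger_gap: 0.0128
```

```bash
python3 -c "
from h import *
go((0,-.012,.2))
from rig import env
cv2.imwrite('pics/w7.png',env.camera('wrist'))"
```

```text
11.15 pos [0.5057 0.1306 0.1   ] box [ 0.0003 -0.0106  0.1   ] F [0.02 0.75 0.21] -> [0.5054 0.1292 0.2   ] [  -1.4   -0.3 -100. ] [-0.0002  0.0002 -0.0001]
```

View pics/w7.png

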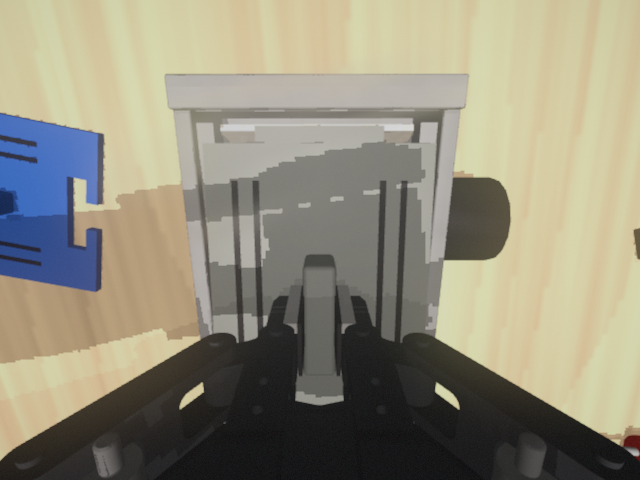

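Drawn 11 mm with low force. The tongue (row 130) is out in front of the lip edge (row 110). Lifting straight up.

Emit:
drive_tool(
  motion=[
    {"offset": [0,0,-2],"rotation": [0,0,0],"claw": 8},
    {"offset": [0,0,-5],"rotation": [0,0,0],"claw": 8},
    {"offset": [0,0,-9],"rotation": [0,0,0],"claw": 8},
    {"offset": [0,0,-14],"rotation": [0,0,0],"claw": 8},
  ],
)

```text
time: 11.6
position: [0.5053, 0.1306, 0.114]
orientation: [-0.0, 0.73, 0.683, -0.001]
ft_force: [-0.9, -0.0, -0.7]
finger_gap: 0.0129
```

Emit:
drive_tool(
  motion=[
    {"offset": [0,0,-8],"rotation": [0,0,0],"claw": 8},
    {"offset": [0,0,-20],"rotation": [0,0,0],"claw": 8},
    {"offset": [0,0,-35],"rotation": [0,0,0],"claw": 8},
    {"offset": [0,0,-50],"rotation": [0,0,0],"claw": 8},
    {"offset": [0,0,-65],"rotation": [0,0,0],"claw": 8},
    {"offset": [0,0,-75],"rotation": [0,0,0],"claw": 8},
    {"offset": [0,0,-80],"rotation": [0,0,0],"claw": 8},
    {"offset": [0,0,-80],"rotation": [0,0,0],"claw": 8},
  ],
)

```text
time: 12.4
position: [0.5064, 0.1309, 0.1951]
orientation: [0.001, 0.73, 0.683, 0.001]
ft_force: [0.8, -1.0, -1.5]
finger_gap: 0.0124
```

```bash
python3 -c "
from h import *
from rig import env
import pickle
s=env.get_state();print(s['position'],s['ft_force'],s['wrist_torque'])
i=env.camera_info('wrist');pickle.dump((i,s),open('w8.pkl','wb'))
cv2.imwrite('pics/w8.png',env.camera('wrist'))
cv2.imwrite('pics/s8.png',cv2.resize(env.camera('scene')[80:280,220:460],None,fx=3,fy=3,interpolation=cv2.INTER_CUBIC))"
```

```text
[0.50640199 0.13088635 0.19511394] [ 0.82078325 -1.02948796 -1.45186128] [0.02539527 0.03012819 0.04436373]
```

View pics/w8.png

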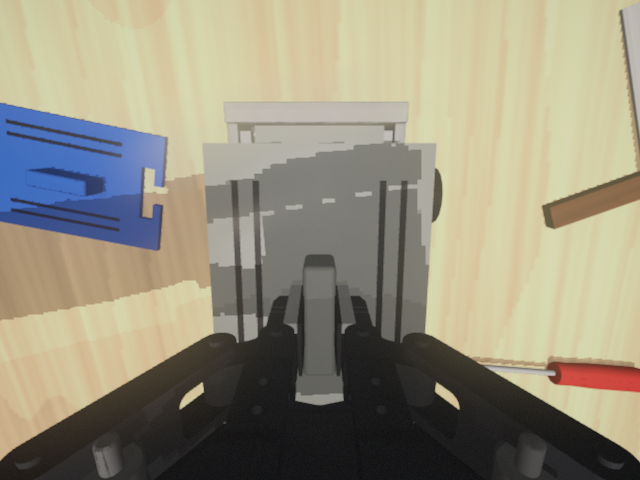

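View pics/s8.png

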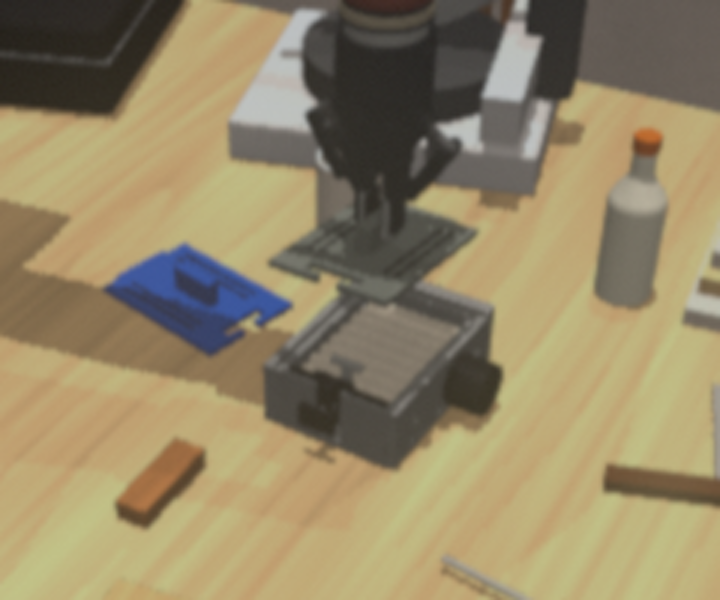

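Cover lifted clear, held, and the box is empty below it. Next: fit the cover's tilt in the grip and compute the carry.

```bash
python3 -c "
from h import *
import pickle
i,s=pickle.load(open('w8.pkl','rb'))
uv=np.array([(204,143),(436,143),(303.5,262),(334.5,262)],float)  
L=np.array([(-.054,.077,.006),(.054,.077,.006),(-.007,.025,.032),(.007,.025,.032)])
R0=Ro.from_euler('z',BOX[2])
f=lambda p:(proj(i,(R0*Ro.from_euler('x',p[3])).apply(L)+p[:3])-uv).ravel()
r=least_squares(f,[.505,.13,.155,-.1]);print('cover org',r.x.round(4),'res',r.fun.round(1),'tcp',s['position'].round(4))
# carry
BR=[.538,-.264]
print(rel(s,[*BR,.195],tgt(BOX[2])))
"
```

```text
cover org [ 0.5073  0.1269  0.1609 -0.1651] res [-0.2 -0.2 -1.4 -0.4 -0.9  0.3  2.3  0.3] tcp [0.5064 0.1309 0.1951]
(array([-3.919e+02,  5.800e+01,  1.000e-01]), array([ 0.0019, -0.0004, -0.    ]))
```

Emit:
drive_tool(
  motion=[
    {"offset": [-15,2,0],"rotation": [0,0,0],"claw": 8},
    {"offset": [-45,7,0],"rotation": [0,0,0],"claw": 8},
    {"offset": [-85,13,0],"rotation": [0,0,0],"claw": 8},
    {"offset": [-127,19,0],"rotation": [0,0,0],"claw": 8},
    {"offset": [-170,25,0],"rotation": [0,0.02,0],"claw": 8},
    {"offset": [-213,32,0],"rotation": [0,0.04,0],"claw": 8},
    {"offset": [-256,38,0],"rotation": [0,0.06,0],"claw": 8},
    {"offset": [-299,44,0],"rotation": [0,0.08,0],"claw": 8},
    {"offset": [-335,50,0],"rotation": [0,0.1,0],"claw": 8},
    {"offset": [-362,54,0],"rotation": [0,0.1,0],"claw": 8},
  ],
)

```text
time: 13.5
position: [0.5343, -0.238, 0.193]
orientation: [-0.034, 0.73, 0.681, 0.036]
ft_force: [0.9, 0.4, -2.6]
finger_gap: 0.0131
```

Emit:
drive_tool(
  motion=[
    {"offset": [-17,2,10],"rotation": [0,0,0],"claw": 8},
    {"offset": [-26,4,25],"rotation": [0,0,0],"claw": 8},
    {"offset": [-30,4,40],"rotation": [0,0,0],"claw": 8},
    {"offset": [-32,4,55],"rotation": [0,0,0],"claw": 8},
    {"offset": [-34,4,70],"rotation": [0,0,0],"claw": 8},
    {"offset": [-35,4,80],"rotation": [0,0,0],"claw": 8},
    {"offset": [-35,4,80],"rotation": [0,0,0],"claw": 8},
    {"offset": [-35,4,80],"rotation": [0,0,0],"claw": 8},
  ],
)

```text
time: 14.3
position: [0.5378, -0.2605, 0.1109]
orientation: [-0.034, 0.729, 0.682, 0.037]
ft_force: [-0.1, -0.9, -1.2]
finger_gap: 0.0128
```

```bash
python3 -c "
from h import *
from rig import env
s=env.get_state();print(s['time'],s['position'],s['ft_force'],s['finger_gap'])
print(rel(s,[.538,-.264,.0575],tgt(BOX[2])))
i=env.camera_info('scene');u=proj(i,[[.538,-.264,.05]])[0].astype(int);print(u)
im=env.camera('scene');x0,y0=max(u[0]-110,0),u[1]-90
cv2.imwrite('pics/s9.png',cv2.resize(im[y0:y0+160,x0:x0+220],None,fx=3.5,fy=3.5,interpolation=cv2.INTER_CUBIC))
cv2.imwrite('pics/t9.png',cv2.resize(env.camera('top')[190:310,340:480],None,fx=5,fy=5,interpolation=cv2.INTER_CUBIC))"
```

```text
14.3 [ 0.53784459 -0.26053562  0.11085186] [-0.11720076 -0.89538636 -1.23244751] 0.01276266811337439
(array([-8.8,  0.4, 52.7]), array([-1.000e-04, -1.002e-01,  7.000e-04]))
[270 304]
```

View pics/s9.png

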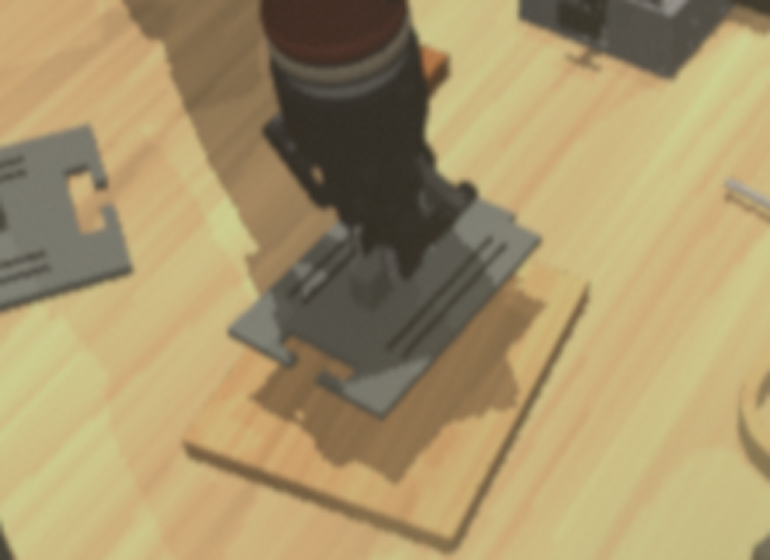

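View pics/t9.png

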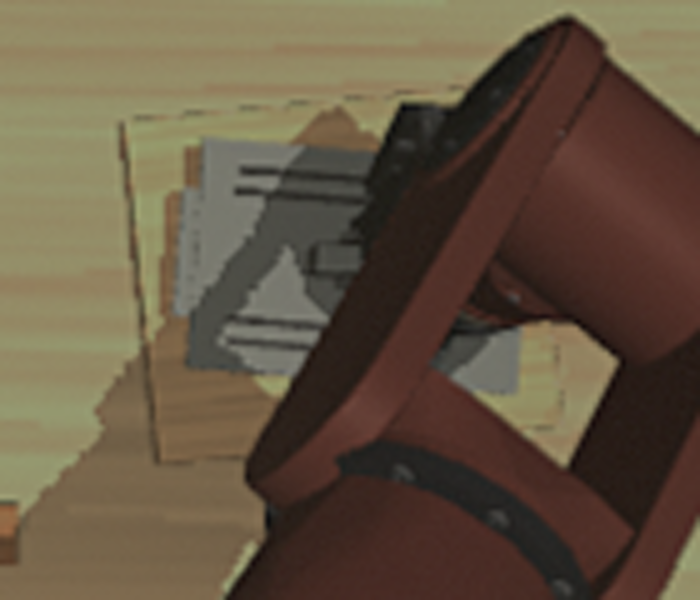

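```bash
python3 -c "
from h import *
from rig import env
i=env.camera_info('scene')
uv=(np.array([(540,240),(383,412),(230,330)],float)+.5)/3.5-.5+[160,214]
L=np.array([(.054,.077,.006),(.054,-.077,.006),(-.054,-.077,.006)])
R0=Ro.from_euler('z',BOX[2])
f=lambda p:(proj(i,(R0*Ro.from_euler('x',p[3])).apply(L)+p[:3])-uv).ravel()
r=least_squares(f,[.538,-.26,.07,0]);print(r.x.round(4),r.fun.round(2))
"
```

```text
[ 0.5312 -0.2512  0.0589 -0.0225] [-0.03  0.   -0.1   0.27  0.13 -0.29]
```

Emit:
drive_tool(
  motion=[
    {"offset": [-3,0.4,12],"rotation": [0,0,0],"claw": 8},
    {"offset": [-6,0.4,25],"rotation": [0,0,0],"claw": 8},
    {"offset": [-8,0.4,36],"rotation": [0,0,0],"claw": 8},
    {"offset": [-9.5,0.4,42],"rotation": [0,0,0],"claw": 8},
    {"offset": [-10,0.4,46],"rotation": [0,0,0],"claw": 8},
    {"offset": [-10.5,0.4,48],"rotation": [0,0,0],"claw": 8},
    {"offset": [-10.5,0.4,48],"rotation": [0,0,0],"claw": 8},
  ],
)

```text
time: 15.1
position: [0.5377, -0.2667, 0.0619]
orientation: [-0.034, 0.729, 0.682, 0.036]
ft_force: [-0.0, -0.7, -1.2]
finger_gap: 0.0126
```

Emit:
drive_tool(
  motion=[
    {"offset": [-0.2,0,1],"rotation": [0,0,0],"claw": 8},
    {"offset": [-0.3,0,2],"rotation": [0,0,0],"claw": 8},
    {"offset": [-0.3,0,2],"rotation": [0,0,0],"claw": 8},
  ],
)

```text
time: 15.4
position: [0.5378, -0.2669, 0.0603]
orientation: [-0.034, 0.729, 0.682, 0.037]
ft_force: [-0.1, -0.4, -1.7]
finger_gap: 0.0128
```

Emit:
drive_tool(
  motion=[
    {"offset": [-0.2,0,1],"rotation": [0,0,0],"claw": 8},
    {"offset": [-0.3,0,2],"rotation": [0,0,0],"claw": 8},
    {"offset": [-0.3,0,2],"rotation": [0,0,0],"claw": 8},
  ],
)

```text
time: 15.7
position: [0.5376, -0.2668, 0.0579]
orientation: [-0.034, 0.729, 0.682, 0.036]
ft_force: [0.1, -0.1, -0.3]
finger_gap: 0.0125
```

Emit:
drive_tool(
  motion=[
    {"offset": [-0.1,0,1],"rotation": [0,0,0],"claw": 8},
    {"offset": [-0.1,0,1],"rotation": [0,0,0],"claw": 8},
  ],
)

```text
time: 15.9
position: [0.5376, -0.2669, 0.0569]
orientation: [-0.034, 0.729, 0.682, 0.036]
ft_force: [0.8, 0.1, -0.3]
finger_gap: 0.0128
```

Emit:
drive_tool(
  motion=[
    {"offset": [-0.1,0,1],"rotation": [0,0,0],"claw": 8},
    {"offset": [-0.1,0,1],"rotation": [0,0,0],"claw": 8},
  ],
)

```text
time: 16.1
position: [0.5378, -0.267, 0.0561]
orientation: [-0.034, 0.73, 0.682, 0.037]
ft_force: [0.0, -0.1, -2.4]
finger_gap: 0.0133
```

Emit:
drive_tool(
  motion=[
    {"offset": [-0.1,0,1],"rotation": [0,0,0],"claw": 8},
    {"offset": [-0.1,0,1],"rotation": [0,0,0],"claw": 8},
  ],
)

```text
time: 16.3
position: [0.5379, -0.2671, 0.0556]
orientation: [-0.034, 0.729, 0.682, 0.037]
ft_force: [-1.4, -0.4, 2.2]
finger_gap: 0.0128
```

Touchdown at z≈0.056, as predicted. Releasing gently and backing off along the tool axis.

Emit:
drive_tool(
  motion=[
    {"offset": [0,0,0],"rotation": [0,0,0],"claw": 14},
    {"offset": [0,0,0],"rotation": [0,0,0],"claw": 18},
    {"offset": [0,0,0],"rotation": [0,0,0],"claw": 28},
    {"offset": [0,0,0],"rotation": [0,0,0],"claw": 40},
    {"offset": [0,0,-8],"rotation": [0,0,0],"claw": 40},
    {"offset": [0,0,-25],"rotation": [0,0,0],"claw": 40},
    {"offset": [0,0,-50],"rotation": [0,0,0],"claw": 40},
    {"offset": [0,0,-90],"rotation": [0,0,0],"claw": 40},
    {"offset": [0,0,-130],"rotation": [0,0,0],"claw": 40},
    {"offset": [0,0,-150],"rotation": [0,0,0],"claw": 40},
  ],
)

```text
time: 17.3
position: [0.5388, -0.2838, 0.211]
orientation: [-0.03, 0.73, 0.682, 0.037]
ft_force: [1.4, 0.2, 0.6]
finger_gap: 0.0401
```

Emit:
drive_tool(
  motion=[
    {"offset": [-40,0,-10],"rotation": [0,0,0],"claw": 40},
    {"offset": [-85,0,-10],"rotation": [0,0,0],"claw": 40},
    {"offset": [-130,0,-10],"rotation": [0,0,0],"claw": 40},
    {"offset": [-170,-10,-10],"rotation": [0,0,0],"claw": 40},
    {"offset": [-200,-20,-10],"rotation": [0,0,0],"claw": 40},
    {"offset": [-200,-20,-10],"rotation": [0,0,0],"claw": 40},
    {"offset": [-200,-20,-10],"rotation": [0,0,0],"claw": 40},
  ],
)

```text
time: 18.0
position: [0.5031, -0.4809, 0.1956]
orientation: [-0.034, 0.73, 0.682, 0.037]
ft_force: [0.8, 0.8, 0.3]
finger_gap: 0.04
```

```bash
python3 -c "
from h import *
from rig import env
s=env.get_state();print(s['time'],s['position'],s['ft_force'],abs(s['qd']).max())
cv2.imwrite('pics/t10.png',env.camera('top'));cv2.imwrite('pics/s10.png',env.camera('scene'))"
```

```text
18.0 [ 0.50307362 -0.4809209   0.19555878] [0.76769378 0.84885084 0.34971033] 0.03186628977980104
```

View pics/t10.png

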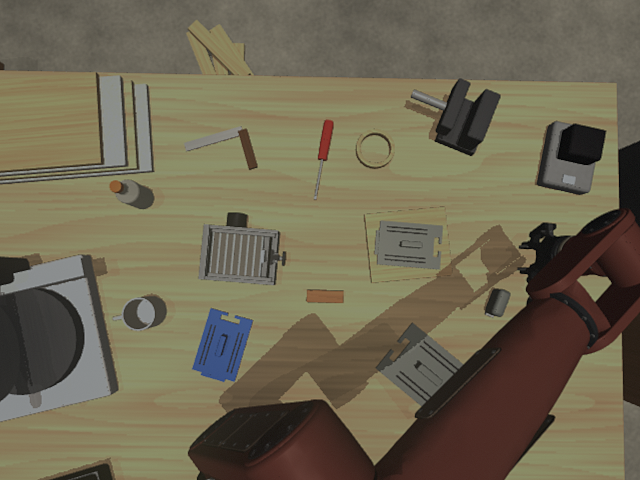

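View pics/s10.png

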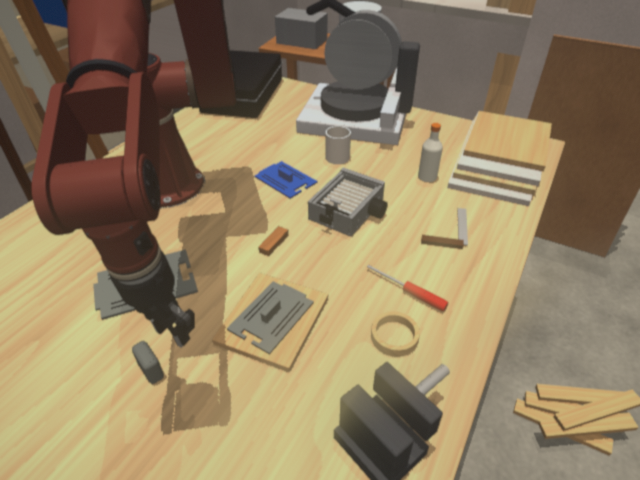

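Cover lies rib up on the board (rib at top (410,244), board middle ≈(408,245)). The pad is back out at (281,258), and the bystanders are at their first pixels. Handing in.

```bash
python3 -c "
from h import *
from rig import env
i=env.camera_info('top');print('rib',back(i,(410.5,243.5),.05))
print(env.job_done())"
```

```text
rib [ 0.53743062 -0.26424283  0.05      ]
the job is handed in; nothing more can be done
None
```

The box is open and the cover lies rib up on the plywood board, released; I handed the job in at about 18 s. `job_done` gives no verdict, so what follows rests on my own pictures and force readings.

**What I did:**
- **Tab:** I felt the pad at about y = 0.025 m and pressed it in roughly 5.5 mm. The wrist force stayed under 8 N, and the cover sprang up.
- **Cover:** I gripped the rib, drew the cover 11 mm toward the tab end with about 3.5 N at most on the wrist, then lifted it straight up. After carrying it over and levelling it, I set it down with about 2 N.

**Last checks:**
- **Position:** the rib measures (0.537, -0.264) m and the board middle (0.538, -0.264) m, about 1 mm apart.
- **Surroundings:** in the top view the tab pad is back out, the bystanders show at their starting pixels, and the arm is clear of everything.

**Checks that disagreed:**
- **Tilt in the grip:** one wrist-camera fit gave 0.165 rad with residuals up to 2.3 px. The described tilt is 0.1 rad, and I used that.
- **Scene-camera fit:** before the descent it put the cover about 1 cm off in plan and about 14 mm low. Touchdown at the expected height and the final top view agree with the planned values instead.
- **Flatness:** I did not measure the cover's final tilt on the board; I judged it flat by eye from the pictures.

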